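# Uncover the squeezer's dial and hold it on the third notch

## Robot

A 6-joint arm with a two-finger parallel gripper is mounted at the origin on the work surface. World frame = base frame: x ahead of the robot, y to its left, z up, the work surface at z = 0. Lengths are in m, angles in rad, forces in N, time in s.
With the tool pointing down it reaches from about 0.25 to 0.775 m from the base axis. Payload 4 kg.
Tool frame: the origin (TCP) lies between the finger pads, 19 mm behind the fingertips; this is the grasp point; z points along the fingers, y is the line along which they close (so a half turn about z gives the same grasp; the last joint's range is limited). The gripper opens to 94 mm and grips with 3 to 60 N. Pads are 16 mm wide; open, the fingers measure 119 mm over their backs; the gripper's body (75 mm by 177 mm) begins 78 mm behind the grasp point.
Start: joints at [-1.343, 0.087, 1.371, -0, 1.684, -0.103], TCP at [0.179, -0.52, 0.224] pointing down, gripper open.
Joint ranges: [-3.1, 3.1], [-0.76, 2.03], [0.27, 2.55], [-1.08, 4.22], [0.17, 2.65], [-2.57, 2.57]. Speed limits (rad/s): [2.79, 2.79, 3.14, 3.14, 3.14, 3.14].

## Interface

Orientations are given as [roll, pitch, yaw] about the fixed x, y, z axes, in that order (R = Rz(yaw) Ry(pitch) Rx(roll)).
In Python, from bench import robot gives the robot as it stands.
- The arm moves only by the tool tcp_steps, called after "Emit:" as name(argument=value, ...), one argument or row to a line, values as JSON. Schema: {"type":"object","properties":{"offsets":{"type":"array","items":{"type":"number"},"minItems":5,"maxItems":100},"only":{"type":"string"},"quiet":{"type":"boolean"},"lines":{"type":"string"}},"required":["offsets"],"additionalProperties":false}. offsets is one flat list of numbers that holds 1 to 20 rows one after another, with no inner brackets; each row has 5 numbers: the finger opening in m, then dx, dy, dz in shares of 0.8 m (1.0 is 0.8 m), then a turn about the tool's z in normalised numbers (1 is 360 degrees); each row shifts and turns the commanded pose from where the row before left it, along the tool's axes as they then stand; what a row does not reach is not made up. A row lasts 1/12 s, in which the tool goes at most 0.0417 m and 0.125 rad, less where a joint would pass 70% of its speed; a pose out of reach is approached as far as the arm can. The fingers move at their own pace and stop on an object; the grip force is fixed at half the most. Time passes only in rows, so rows that do not move let the fingers close. The tool returns the time, the measured TCP pose, the force, the opening and the grip force at its end. only (a regular expression) keeps the lines of the reply that match it, lines (a string "A,B") keeps lines A to B, and quiet returns only ok. Input that does not fit is refused with a message, and nothing moves.
- robot.get_obs(): the state, without advancing time (a new reading comes with each control period).
- robot.snapshot(name): name is "scene" or "side" or "wrist"; returns a dict with "color" (400x640x3 uint8, blue, green, red), "fx", "fy", "cx", "cy" (pixels), "extrinsics" (4x4, takes a point from world to camera coordinates). Camera axes: x right, y down, z forward; pixel columns grow to the right and rows downward; lengths in m; the calibration is good to about 2 mm. A picture is of the moment at which its call begins. There is no depth.
- robot.close_job(): hands the job in; it is judged then, once.
The state is a dict: "time": time; "joint_positions": joint angles; "qvel": joint speeds; "joint_torque": joint torques, N m; "tool_pos": TCP position; "ee_rot": TCP orientation; "wrist_force": force on the tool from outside, world axes, zero at the start; "wrist_torque": the same for the moment, N m; "width": finger opening in m; "finger_force": force on a finger pad.
Only numpy, scipy, OpenCV 4.12 (cv2) and the standard library are available. Lean on these libraries where they do the work, as an engineer would, in place of code of your own. Each camera call takes 0.05 s, during which the arm holds its last target. There are 200 camera calls.

## Task

Lift the loose steel cover plate off the two pins on the white electric squeezer base and lay it flat in the middle of the round cork mat, setting it down rather than dropping it. Then turn the spring-return dial that was under it clockwise past its first two notches to the third and last one, and finish while still holding it there with the fingers, because it springs back to off if let go. Leave the jar, saucer, mug and pepper mill where they stand.

Things in the scene. Friction and masses are not known exactly. Their poses are not given: they have to be found in the camera images.
- base: Fixed white electric citrus-squeezer base, 140 (x) x 325 (y) mm, deck 70 mm high. Origin: underside, below the dial's axis; base spans y = -235 to +90 mm. The two-piece squeezer (116 mm bowl, ribbed cone, top 150 mm above the table) is at y = -166 mm. Uprights at y = +70 and -70 mm (50 along x, 22 along y, tops 120 mm above the table) each bear a steel pin 8 mm across, 16 mm long. z up.
- plate: Loose steel cover plate, 96 (x) x 170 (y) x 5 mm, 130 to 250 g, lying on the base's uprights over the dial, with holes 12.5 mm across at y = +70 and -70 mm round the pins. In its middle a black bar grip, 16 (x) x 56 (y) mm, its top 31 mm above the plate's underside. Origin: centre of the underside; z up. To free it lift it straight up more than 20 mm.
- plate_grip (a point): Point in the middle of the plate's black bar grip, 28 mm above the plate's underside (3 mm below the top of the grip): a TCP here holds the grip, fingers closing along the plate's x, with the fingertips just above the plate.
- mat: Round cork mat, fixed on the table, 200 mm across, 6 mm thick. Origin: centre of its underside.
- dial (a joint): Dial angle in rad: rests at 0 (off) and grows clockwise seen from above. Notches felt at 0.4, 0.8 and the third and last at 1.2 (counts above 1.08); stop at 1.32. No notch holds it: a spring returns it to 0 from anywhere, 0.03 N m near 0 to 0.08 N m at 1.2, and about 0.02 N m more over a notch.
- dial_grip (a point): On the axis of the dial: orange bar 14 (x) x 56 (y) mm, 28 mm high, across a black disc 64 mm wide. The point is 102 mm above the table, 6 mm below the bar's top: a TCP here grips the bar, fingers closing along x, tips just above the disc. Axes turn with the bar: y along it to its white pointer mark, 0.6 rad anticlockwise (from above) of the base's y at off, 0.6 clockwise at the third notch.
- jar: Loose lidded glass jar, 72 mm across, 110 mm high, steel lid; a bystander beyond the base. Origin: centre of the underside.
- saucer: Loose white ceramic saucer, 140 mm across, 20 mm high; a bystander. Origin: centre of the underside.
- mug: Loose blue mug, 80 mm across, 90 mm high; a bystander. Origin: centre of the underside.
- mill: Loose wooden pepper mill, 54 mm across, 137 mm high; a bystander. Origin: centre of the underside.

How it is judged:
On the way, in this order (a step that is already met when the one before it is completed fails the run):
1. the plate is lifted clear of the pins in the fingers (z of plate in the frame of base above 0.14 m and contact force between the fingers and plate above 0.5 N), for 0.1 s.
2. the plate lies flat on the middle of the mat, let go and at rest, the dial not yet on the third notch (horizontal distance between plate and mat below 0.035 m and z of plate in the frame of mat below 0.012 m and angle between plate's own z axis and vertical below 0.1 rad and contact force between the fingers and plate below 0.1 N and linear speed of plate below 0.03 m/s and value of joint dial below 1 rad), for 0.3 s.
3. the fingers hold the dial on its third notch (value of joint dial above 1.08 rad and contact force between the fingers and dial above 1 N), for 0.5 s.
At the end, for the whole second after the job is handed in: The plate lies flat on the mat (tilt under 0.1 rad, underside within 12 mm of the mat's underside height), its centre within 35 mm of the mat's, at rest and not touched by the fingers; the dial is on the third notch (above 1.08 rad) and the fingers still press on its bar with more than 1 N (all of step 3 and horizontal distance between plate and mat below 0.035 m and z of plate in the frame of mat below 0.012 m and angle between plate's own z axis and vertical below 0.1 rad and contact force between the fingers and plate below 0.1 N and linear speed of plate below 0.03 m/s); the arm keeps its last pose, push and grip.
It fails at once if the plate is dropped: falling faster than 0.6 m/s out of the fingers (contact force between the fingers and plate below 0.05 N and linear speed of plate above 0.6 m/s).
It fails at once if the jar, saucer, mug or pepper mill is shifted more than 30 mm or tipped (distance of any of jar, saucer, mug, mill from where it was at the start of the episode above 0.03 m or angle between any of jar, saucer, mug, mill's own z axis and vertical above 0.4 rad).
It also fails if it takes over 61 s, if anything falls off the work surface, if the arm or the gripper's body presses on something with over 40 N, if the wrist force passes 120 N, or if a joint passes its speed limit or range.

## Working session

There is one attempt and no reset: what is moved stays moved. The work goes in short steps, Python scripts to look and compute and a tool call to move; the robot and the scene stay as the last step left them, time stands still between calls to the robot, and variables do not carry over. Pictures are saved under pics/ and viewed, at most 10 in all, crops included, and the job is handed in when it is done.

```bash
ls; mkdir -p pics; cat > h.py <<'E'
import numpy as np,cv2
from bench import robot
def snap(n,f=None):
    s=robot.snapshot(n)
    s['K']=np.array([[s['fx'],0,s['cx']],[0,s['fy'],s['cy']],[0,0,1]]);s['T']=np.array(s['extrinsics'])
    if f: cv2.imwrite('pics/'+f,s['color'])
    return s
def ray(s,u,v):
    R,t=s['T'][:3,:3],s['T'][:3,3]
    return -R.T@t, R.T@np.array([(u-s['cx'])/s['fx'],(v-s['cy'])/s['fy'],1])
def onz(s,u,v,z):
    c,d=ray(s,u,v); return c+d*(z-c[2])/d[2]
def proj(s,p):
    q=s['K']@(s['T']@np.r_[p,1])[:3]; return q[:2]/q[2]
def tri(views):
    A=np.zeros((3,3));b=np.zeros(3)
    for s,u,v in views:
        c,d=ray(s,u,v);d=d/np.linalg.norm(d);P=np.eye(3)-np.outer(d,d);A+=P;b+=P@c
    return np.linalg.solve(A,b)
E
python3 - <<'E'
from h import *
np.set_printoptions(precision=3,suppress=True)
for n in("scene","side","wrist"):
    s=snap(n,n+'0.png');print(n,s['T'],s['fx'])
o=robot.get_obs();print(o)
E
python3 -c "
import cv2,numpy as np
a=[cv2.imread('pics/%s0.png'%n) for n in('scene','side')]
cv2.imwrite('pics/a.png',a[0])"
```

```text
bench.py
pics
scene [[ 0.743  0.669  0.005 -0.559]
 [ 0.522 -0.575 -0.63  -0.167]
 [-0.419  0.471 -0.776  1.335]
 [ 0.     0.     0.     1.   ]] 452.0236179789674
side [[-0.984 -0.178  0.001  0.625]
 [-0.128  0.706 -0.697  0.065]
 [ 0.124 -0.686 -0.717  1.151]
 [ 0.     0.     0.     1.   ]] 425.4978728501329
wrist [[ 0.326 -0.945 -0.002 -0.55 ]
 [-0.918 -0.317  0.238 -0.025]
 [-0.225 -0.076 -0.971  0.39 ]
 [ 0.     0.     0.     1.   ]] 312.0572153786323
{'time': 0.15, 'joint_positions': array([-1.343,  0.088,  1.372, -0.   ,  1.684, -0.103]), 'qvel': array([ 0.   , -0.   , -0.002,  0.002,  0.002, -0.   ]), 'joint_torque': array([  0.001, -34.064, -30.279,   0.072,   0.031,  -0.   ]), 'tool_pos': array([ 0.179, -0.52 ,  0.223]), 'ee_rot': array([-3.14 , -0.   ,  0.331]), 'wrist_force': array([-0.119, -0.163,  0.474]), 'wrist_torque': array([ 0.045, -0.018, -0.013]), 'finger_force': 0.0, 'width': 0.09398472950308807}
```

View pics/scene0.png

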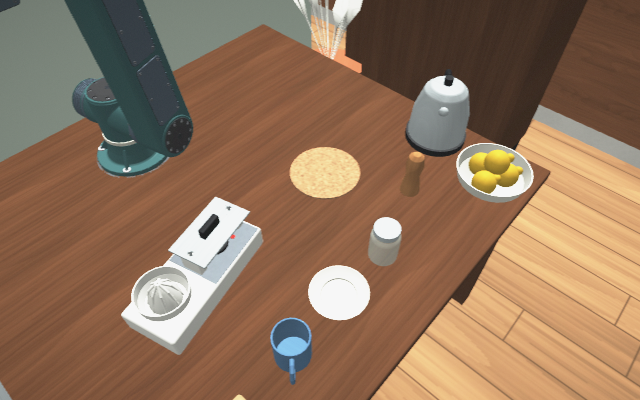

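View pics/side0.png

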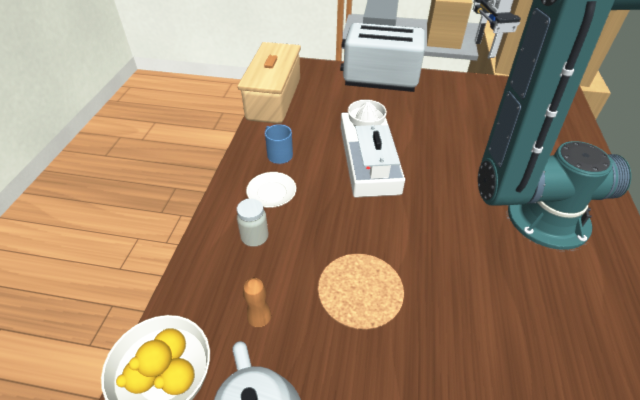

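Scene view: plate with its grip at about (208,226), mat at (325,172). Side view: grip at (377,140), mat at (361,290). I'll measure these next.

```bash
cat > m.py <<'E'
from h import *
np.set_printoptions(precision=4,suppress=True)
S={n:snap(n) for n in('scene','side')}
def blob(m,roi):
    z=np.zeros_like(m);x0,y0,x1,y1=roi;z[y0:y1,x0:x1]=m[y0:y1,x0:x1]
    c=max(cv2.findContours(z,cv2.RETR_EXTERNAL,cv2.CHAIN_APPROX_NONE)[0],key=cv2.contourArea);return c
def cen(c):
    M=cv2.moments(c);return M['m10']/M['m00'],M['m01']/M['m00']
G={};P={}
for n,roi in(('scene',(192,208,222,242)),('side',(366,126,388,155))):
    g=cv2.cvtColor(S[n]['color'],cv2.COLOR_BGR2GRAY)
    c=blob((g<60).astype(np.uint8)*255,roi);G[n]=c;print(n,'grip',cen(c),cv2.minAreaRect(c))
print('grip tri',tri([(S[n],*cen(G[n])) for n in S]))
for n,roi in(('scene',(280,140,370,205)),('side',(310,245,412,335))):
    h=cv2.cvtColor(S[n]['color'],cv2.COLOR_BGR2HSV)
    m=cv2.inRange(h,(8,60,150),(25,200,255)); c=blob(cv2.morphologyEx(m,cv2.MORPH_CLOSE,np.ones((5,5))),roi)
    e=cv2.fitEllipse(c);P[n]=e[0];print(n,'mat',e,onz(S[n],*e[0],.006))
print('mat tri',tri([(S[n],*P[n]) for n in S]))
a=cv2.resize(S['scene']['color'][190:280,160:270],None,fx=5,fy=5,interpolation=cv2.INTER_CUBIC)
b=cv2.resize(S['side']['color'][115:195,340:406],None,fx=5,fy=5,interpolation=cv2.INTER_CUBIC)
o=np.zeros((450,800,3),np.uint8);o[:450,:400]=a[:,:400];o[:400,410:740]=b
cv2.imwrite('pics/crop1.png',o)
E
python3 m.py
```

```text
scene grip (209.3807531380753, 228.37935843793582) ((210.2622833251953, 227.61474609375), (9.21865463256836, 25.223264694213867), 50.194427490234375)
side grip (376.6358974358974, 140.1846153846154) ((376.5, 140.0), (16.73495864868164, 5.3357834815979), 75.96376037597656)
grip tri [ 0.4835 -0.0791  0.1334]
scene mat ((326.12591552734375, 172.39622497558594), (53.96593475341797, 83.33211517333984), 91.58568572998047) [0.485  0.3101 0.006 ]
side mat ((360.576904296875, 290.86334228515625), (74.34683990478516, 86.64241027832031), 104.55229187011719) [0.4727 0.3188 0.006 ]
mat tri [ 0.4759  0.3155 -0.0027]
```

View pics/crop1.png

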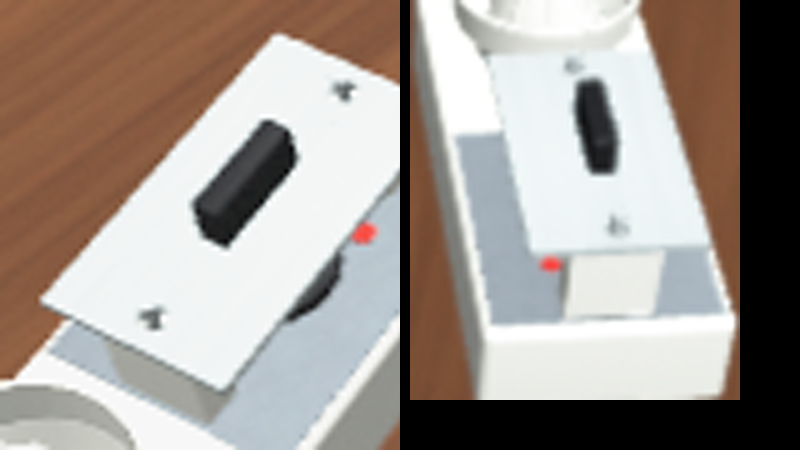

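The crop shows the two pins. In the scene view they are at about (228.6,208) and (190.2,253.6), in the side view at (381.4,160) and (372.6,128).

```bash
python3 - <<'E'
from h import *
np.set_printoptions(precision=4,suppress=True)
a,b=snap('scene'),snap('side')
A=tri([(a,228.6,208),(b,381.4,160)]);B=tri([(a,190.2,253.6),(b,372.6,128)])
print(A,B,np.linalg.norm((A-B)[:2]),(A+B)/2,'base yaw',np.arctan2(*(A-B)[:2])*-1)
for s,pts in((a,[(228.6,208),(190.2,253.6)]),(b,[(381.4,160),(372.6,128)])):
    p=[onz(s,*q,.132) for q in pts];print(p,(p[0]+p[1])/2,-np.arctan2(*(p[0]-p[1])[:2]))
# mat: median-based mask
for s,roi in((a,(282,142,370,202)),(b,(314,250,410,330))):
    h=cv2.cvtColor(s['color'],cv2.COLOR_BGR2HSV);x0,y0,x1,y1=roi
    g=s['color'][:,:,1];m=np.zeros_like(g);m[y0:y1,x0:x1]=(cv2.medianBlur(g,5)[y0:y1,x0:x1]>115)*255
    c=max(cv2.findContours(m,cv2.RETR_EXTERNAL,cv2.CHAIN_APPROX_NONE)[0],key=cv2.contourArea)
    w=np.array([onz(s,*q[0],.006)[:2] for q in c],np.float32);print(cv2.minEnclosingCircle(w),cv2.fitEllipse(w),cv2.boundingRect(c))
E
```

```text
[ 0.4643 -0.0094  0.1245] [ 0.4992 -0.1454  0.1237] 0.1404397271737049 [ 0.4817 -0.0774  0.1241] base yaw 0.25070214876820185
[array([ 0.4732, -0.012 ,  0.132 ]), array([ 0.5079, -0.1469,  0.132 ])] [ 0.4905 -0.0794  0.132 ] 0.25201190378962773
[array([ 0.4621, -0.0033,  0.132 ]), array([ 0.4969, -0.1369,  0.132 ])] [ 0.4795 -0.0701  0.132 ] 0.25478849452586133
((0.4777103066444397, 0.3117150664329529), 0.10130555927753448) ((0.47766658663749695, 0.31148669123649597), (0.19635578989982605, 0.20022383332252502), 130.5427703857422) (289, 147, 72, 51)
((0.47413256764411926, 0.31164002418518066), 0.10101524740457535) ((0.47399330139160156, 0.3121117949485779), (0.19821010529994965, 0.19860805571079254), 172.21592712402344) (318, 254, 86, 75)
```

The manual's scale: shifts go in shares of 0.8 m and turns go in shares of 360 degrees. Converting my numbers, -0.006 m / 0.8 = -0.0075, -0.1243 rad / 6.2832 = -0.0198.

Emit:
tcp_steps(
  offsets=[0.09, 0, 0, -0.0075, -0.0198, 0.09, 0, 0, -0.0075, -0.0198, 0.09, 0, 0, -0.0075, -0.0198, 0.09, 0, 0, -0.0075, -0.0198, 0.09, 0, 0, -0.0075, -0.0198, 0.09, 0, 0, -0.0075, -0.0198, 0.09, 0, 0, -0.0075, -0.0198, 0.09, 0, 0, -0.0075, -0.0198, 0.09, 0, 0, -0.0075, -0.0198, 0.09, 0, 0, -0.0075, -0.0198, 0.09, 0, 0, 0, -0.0198, 0.09, 0, 0, 0, -0.0198, 0.09, 0, 0, 0, 0],
)

```text
time: 1.43
tool_pos: [0.1787, -0.5202, 0.2845]
ee_rot: [-3.142, 0.0, 1.824]
wrist_force: [0.1, -0.1, 0.1]
width: 0.0901
finger_force: 0.0
```

```bash
cat >> h.py <<'E'
def go(p,yaw=None):
    "tool-axis shift needed to reach world p, and tool turn for world yaw"
    from scipy.spatial.transform import Rotation as Ro
    o=robot.get_obs();R=Ro.from_euler('xyz',o['ee_rot']).as_matrix()
    print('pos',o['tool_pos'],'rpy',o['ee_rot'],'q6',o['joint_positions'][5],'d',R.T@(np.array(p)-o['tool_pos']),'turn',None if yaw is None else o['ee_rot'][2]-yaw,'t',o['time'])
E
python3 -c "
from h import *
np.set_printoptions(precision=4,suppress=True)
go([.482,-.078,.27],1.823)"
```

```text
pos [ 0.1787 -0.5202  0.2845] rpy [-3.1416  0.0004  1.8244] q6 -1.5967112878918923 d [0.352  0.4046 0.0143] turn 0.0014134100224358903 t 1.4333
```

To row units: 0.0253 m / 0.8 = 0.0316, 0.022 m / 0.8 = 0.0275.

Emit:
tcp_steps(
  offsets=[0.09, 0.0275, 0.0316, 0, 0, 0.09, 0.0275, 0.0316, 0, 0, 0.09, 0.0275, 0.0316, 0, 0, 0.09, 0.0275, 0.0316, 0, 0, 0.09, 0.0275, 0.0316, 0, 0, 0.09, 0.0275, 0.0316, 0, 0, 0.09, 0.0275, 0.0316, 0, 0, 0.09, 0.0275, 0.0316, 0, 0, 0.09, 0.0275, 0.0316, 0, 0, 0.09, 0.0275, 0.0316, 0, 0, 0.09, 0.0275, 0.0316, 0, 0, 0.09, 0.0275, 0.0316, 0, 0, 0.09, 0.0275, 0.0316, 0, 0, 0.09, 0.0275, 0.0316, 0, 0, 0.09, 0.0275, 0.0316, 0, 0, 0.09, 0.0275, 0.0316, 0, 0, 0.09, 0, 0, 0, 0, 0.09, 0, 0, 0, 0],
)

```text
time: 2.93
tool_pos: [0.4834, -0.0773, 0.2839]
ee_rot: [-3.14, -0.0, 1.823]
wrist_force: [-0.2, -1.4, 0.2]
width: 0.09
finger_force: 0.0
```

```bash
python3 -c "
from h import *
np.set_printoptions(precision=4,suppress=True)
go([.482,-.078,.148],1.823);s=snap('wrist','w1.png');print(proj(s,[.482,-.078,.151]))"
```

```text
pos [ 0.4834 -0.0773  0.2839] rpy [-3.1405 -0.      1.8233] q6 -0.5267563764174403 d [-0.0003 -0.0014  0.1359] turn 0.0003095468259530776 t 2.9333
[315.7072 188.3221]
```

View pics/w1.png

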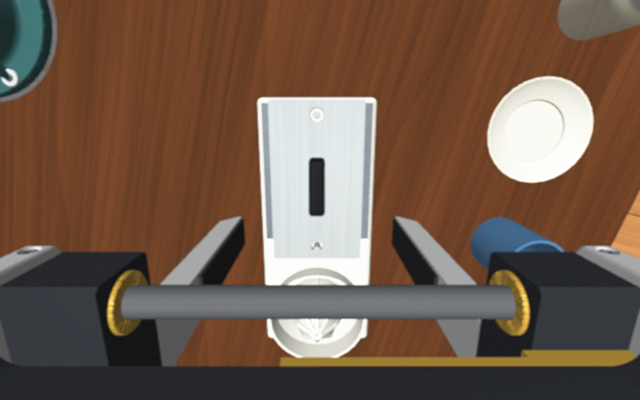

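The wrist view puts the grip at (317,187), predicted (316,188), and it lines up with the fingers. Descending.

To row units: 0.025 m / 0.8 = 0.0313, -0.001 m / 0.8 = -0.0013.

Emit:
tcp_steps(
  offsets=[0.06, 0, -0.0013, 0.025, 0, 0.06, 0, 0, 0.0313, 0, 0.06, 0, 0, 0.0313, 0, 0.06, 0, 0, 0.025, 0, 0.06, 0, 0, 0.0188, 0, 0.06, 0, 0, 0.015, 0, 0.06, 0, 0, 0.0125, 0, 0.06, 0, 0, 0.01, 0, 0.06, 0, 0, 0, 0, 0.06, 0, 0, 0, 0, 0, 0, 0, 0, 0, 0, 0, 0, 0, 0, 0, 0, 0, 0, 0, 0, 0, 0, 0, 0, 0, 0, 0, 0, 0, 0, 0, 0, 0, 0, 0, 0, 0, 0, 0, 0, 0, 0, 0, 0],
)

```text
time: 4.48
tool_pos: [0.4821, -0.0787, 0.1493]
ee_rot: [-3.142, 0.0, 1.822]
wrist_force: [0.3, -0.7, 1.3]
width: 0.0158
finger_force: 30.0
```

To row units: -0.015 m / 0.8 = -0.0188, -0.01 m / 0.8 = -0.0125.

Emit:
tcp_steps(
  offsets=[0, 0, 0, -0.005, 0, 0, 0, 0, -0.0075, 0, 0, 0, 0, -0.0125, 0, 0, 0, 0, -0.0125, 0, 0, 0, 0, -0.0188, 0, 0, 0, 0, -0.0188, 0, 0, 0, 0, -0.0188, 0, 0, 0, 0, -0.0188, 0, 0, 0, 0, -0.0125, 0, 0, 0, 0, 0, 0, 0, 0, 0, 0, 0],
)

```text
time: 5.4
tool_pos: [0.4824, -0.0789, 0.2501]
ee_rot: [3.14, 0.001, 1.822]
wrist_force: [0.3, 0.4, -3.2]
width: 0.0161
finger_force: 30.0
```

```bash
python3 -c "
from h import *
np.set_printoptions(precision=4,suppress=True)
go([.476,.312,.035])
print(proj(snap('side','s1.png'),[.476,.312,.006]))"
```

```text
pos [ 0.4824 -0.0789  0.2501] rpy [3.1401 0.001  1.8224] q6 -0.5296040383327203 d [0.3804 0.0907 0.2149] turn None t 5.4
[359.4931 288.1344]
```

View pics/s1.png

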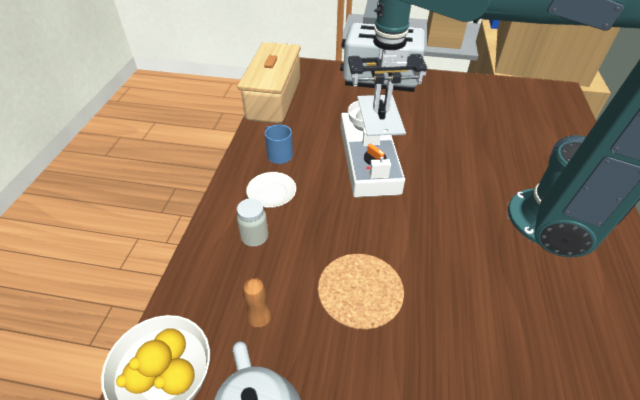

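The side view at 5.4 s shows the plate held clear of the base, with the orange dial bar visible at (376,152). Next I carry it to the mat.

To row units: 0.025 m / 0.8 = 0.0313, 0.02 m / 0.8 = 0.025.

Emit:
tcp_steps(
  offsets=[0, 0.0125, 0.003, 0, 0, 0, 0.025, 0.006, 0, 0, 0, 0.0313, 0.0075, 0, 0, 0, 0.0313, 0.0075, 0, 0, 0, 0.0313, 0.0075, 0, 0, 0, 0.0313, 0.0075, 0, 0, 0, 0.0313, 0.0075, 0, 0, 0, 0.0313, 0.0075, 0, 0, 0, 0.0313, 0.0075, 0, 0, 0, 0.0313, 0.0075, 0, 0, 0, 0.0313, 0.0075, 0, 0, 0, 0.0313, 0.0075, 0, 0, 0, 0.0313, 0.0075, 0, 0, 0, 0.0313, 0.0075, 0, 0, 0, 0.0313, 0.0075, 0, 0, 0, 0.0188, 0.0045, 0, 0, 0, 0.0125, 0.003, 0, 0, 0, 0, 0, 0, 0, 0, 0, 0, 0, 0],
)

```text
time: 7.03
tool_pos: [0.4753, 0.312, 0.2483]
ee_rot: [-3.14, 0.001, 1.823]
wrist_force: [-0.9, -0.5, -2.3]
width: 0.0159
finger_force: 30.0
```

```bash
python3 -c "
from h import *
np.set_printoptions(precision=4,suppress=True)
go([.476,.312,.035])"
```

```text
pos [0.4753 0.312  0.2483] rpy [-3.1397  0.0012  1.8232] q6 0.22900370220284003 d [0.0001 0.0011 0.2133] turn None t 7.0333
```

Descend to about 10 mm above contact, then go slowly.

To row units: 0.03 m / 0.8 = 0.0375, 0.025 m / 0.8 = 0.0313.

Emit:
tcp_steps(
  offsets=[0, 0, 0, 0.0188, 0, 0, 0, 0, 0.0313, 0, 0, 0, 0, 0.0375, 0, 0, 0, 0, 0.0375, 0, 0, 0, 0, 0.0375, 0, 0, 0, 0, 0.0313, 0, 0, 0, 0, 0.025, 0, 0, 0, 0, 0.0188, 0, 0, 0, 0, 0.01, 0, 0, 0, 0, 0, 0, 0, 0, 0, 0, 0, 0, 0, 0, 0.0038, 0, 0, 0, 0, 0.0038, 0, 0, 0, 0, 0, 0, 0, 0, 0, 0, 0],
)

```text
time: 8.28
tool_pos: [0.476, 0.3121, 0.0457]
ee_rot: [3.141, -0.0, 1.822]
wrist_force: [0.7, 0.4, -2.1]
width: 0.0156
finger_force: 30.0
```

To row units: 0.003 m / 0.8 = 0.0038, 0.002 m / 0.8 = 0.0025.

Emit:
tcp_steps(
  offsets=[0, 0, 0, 0.0038, 0, 0, 0, 0, 0.0025, 0, 0, 0, 0, 0.0025, 0, 0, 0, 0, 0, 0, 0, 0, 0, 0, 0],
)

```text
time: 8.7
tool_pos: [0.4756, 0.3119, 0.0379]
ee_rot: [-3.141, 0.0, 1.822]
wrist_force: [0.4, 0.0, -1.7]
width: 0.0156
finger_force: 30.0
```

Emit:
tcp_steps(
  offsets=[0, 0, 0, 0.0013, 0, 0, 0, 0, 0.0013, 0, 0, 0, 0, 0, 0, 0, 0, 0, 0, 0],
)

```text
time: 9.03
tool_pos: [0.4758, 0.3119, 0.0362]
ee_rot: [-3.141, 0.0, 1.822]
wrist_force: [-0.6, 0.7, -1.8]
width: 0.0159
finger_force: 30.0
```

To row units: 0.001 m / 0.8 = 0.0013.

Emit:
tcp_steps(
  offsets=[0, 0, 0, 0.0013, 0, 0, 0, 0, 0, 0, 0, 0, 0, 0, 0],
)

```text
time: 9.28
tool_pos: [0.476, 0.312, 0.0354]
ee_rot: [3.141, 0.0, 1.822]
wrist_force: [0.6, 0.3, -1.8]
width: 0.0155
finger_force: 30.0
```

Emit:
tcp_steps(
  offsets=[0, 0, 0, 0.0013, 0, 0, 0, 0, 0, 0, 0, 0, 0, 0, 0],
)

```text
time: 9.53
tool_pos: [0.476, 0.3121, 0.0353]
ee_rot: [3.141, 0.0, 1.822]
wrist_force: [-2.3, -0.6, 4.9]
width: 0.0156
finger_force: 30.0
```

Contact. Release, wait, then rise straight.

To row units: -0.03 m / 0.8 = -0.0375, -0.02 m / 0.8 = -0.025.

Emit:
tcp_steps(
  offsets=[0.05, 0, 0, 0, 0, 0.05, 0, 0, 0, 0, 0.05, 0, 0, 0, 0, 0.05, 0, 0, 0, 0, 0.05, 0, 0, 0, 0, 0.05, 0, 0, 0, 0, 0.05, 0, 0, -0.0125, 0, 0.05, 0, 0, -0.025, 0, 0.05, 0, 0, -0.0375, 0, 0.05, 0, 0, -0.0375, 0, 0.05, 0, 0, -0.0375, 0, 0.05, 0, 0, -0.0375, 0, 0.05, 0, 0, -0.0375, 0, 0.05, 0, 0, -0.0375, 0, 0.05, 0, 0, 0, 0, 0.05, 0, 0, 0, 0],
)

```text
time: 10.87
tool_pos: [0.4768, 0.3125, 0.2476]
ee_rot: [3.135, -0.001, 1.822]
wrist_force: [-0.3, 0.2, -0.7]
width: 0.0498
finger_force: 0.0
```

```bash
python3 - <<'E'
from h import *
np.set_printoptions(precision=4,suppress=True)
go([.482,-.078,.245],2.423)
a,b=snap('scene','sc2.png'),snap('side')
C={}
for n,s,r in(('a',a,(165,200,265,300)),('b',b,(340,110,410,195))):
    h=cv2.cvtColor(s['color'],cv2.COLOR_BGR2HSV);m=cv2.inRange(h,(7,170,150),(20,255,255))
    z=np.zeros_like(m);z[r[1]:r[3],r[0]:r[2]]=m[r[1]:r[3],r[0]:r[2]]
    c=max(cv2.findContours(z,cv2.RETR_EXTERNAL,cv2.CHAIN_APPROX_NONE)[0],key=cv2.contourArea)
    M=cv2.moments(c);C[n]=(M['m10']/M['m00'],M['m01']/M['m00']);(x,y),_,_=cv2.minAreaRect(c)
    w=np.array([onz(s,*q[0],.1)[:2] for q in c],np.float32);print(n,C[n],cv2.contourArea(c),cv2.minAreaRect(w))
print(tri([(a,*C['a']),(b,*C['b'])]))
E
```

```text
pos [0.4768 0.3125 0.2476] rpy [ 3.1354 -0.0013  1.8224] q6 0.22915566333398427 d [-0.3795 -0.0922  0.0015] turn -0.6005572883216204 t 10.8667
a (213.047197640118, 241.6843657817109) 56.5 ((0.4882279634475708, -0.07991696894168854), (0.017482556402683258, 0.06628526002168655), 46.626609802246094)Traceback (most recent call last):
  File "<stdin>", line 9, in <module>
ValueError: max() iterable argument is empty
```

View pics/sc2.png

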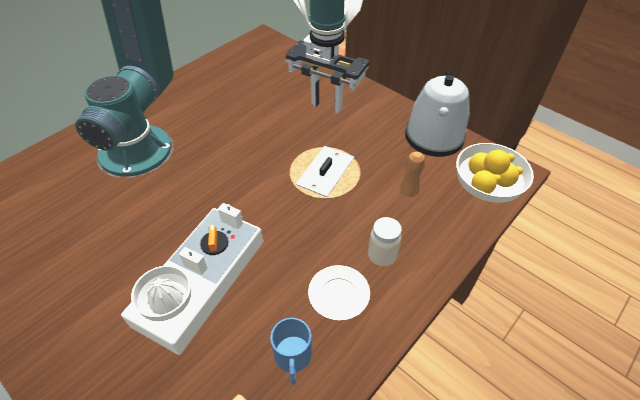

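The plate lies in the middle of the mat at (326,170), and the orange dial bar is at (213,238). Returning to the base, turned to match the bar.

To row units: -0.025 m / 0.8 = -0.0313, -0.015 m / 0.8 = -0.0188.

Emit:
tcp_steps(
  offsets=[0.05, -0.0188, -0.0045, 0, 0, 0.05, -0.0313, -0.0075, 0, 0, 0.05, -0.0313, -0.0075, 0, 0, 0.05, -0.0313, -0.0075, 0, 0, 0.05, -0.0313, -0.0075, 0, 0, 0.05, -0.0313, -0.0075, 0, 0, 0.05, -0.0313, -0.0075, 0, 0, 0.05, -0.0313, -0.0075, 0, 0, 0.05, -0.0313, -0.0075, 0, 0, 0.05, -0.0313, -0.0075, 0, 0, 0.05, -0.0313, -0.0075, 0, 0, 0.05, -0.0313, -0.0075, 0, 0, 0.05, -0.0313, -0.0075, 0, 0, 0.05, -0.0313, -0.0075, 0, 0, 0.05, -0.0313, -0.0075, 0, 0, 0.05, -0.0313, -0.0075, 0, 0, 0.05, -0.0188, -0.0045, 0, 0],
)

```text
time: 12.38
tool_pos: [0.4808, -0.1073, 0.2421]
ee_rot: [-3.138, -0.001, 1.82]
wrist_force: [0.3, -0.1, 1.0]
width: 0.0498
finger_force: 0.0
```

Emit:
tcp_steps(
  offsets=[0.05, 0, 0, 0, -0.0191, 0.05, 0, 0, 0, -0.0191, 0.05, 0, 0, 0, -0.0191, 0.05, 0, 0, 0, -0.0191, 0.05, 0, 0, 0, -0.0191, 0.05, 0, 0, 0, 0, 0.05, 0, 0, 0, 0],
)

```text
time: 12.97
tool_pos: [0.4814, -0.1048, 0.2428]
ee_rot: [-3.14, -0.003, 2.419]
wrist_force: [0.2, -0.3, 0.6]
width: 0.0503
finger_force: 0.0
```

```bash
cat > w.py <<'E'
from h import *
import sys
np.set_printoptions(precision=4,suppress=True)
s=snap('wrist',sys.argv[1])
h=cv2.cvtColor(s['color'],cv2.COLOR_BGR2HSV);m=cv2.inRange(h,(7,150,120),(20,255,255))
z=np.zeros_like(m);p=proj(s,[.482,-.078,.105]).astype(int);print('pred',p)
z[p[1]-60:p[1]+60,p[0]-60:p[0]+60]=m[p[1]-60:p[1]+60,p[0]-60:p[0]+60]
c=max(cv2.findContours(z,cv2.RETR_EXTERNAL,cv2.CHAIN_APPROX_NONE)[0],key=cv2.contourArea)
r=cv2.minAreaRect(c);print(r)
w=np.array([onz(s,*q[0],.108)[:2] for q in c],np.float32);print(cv2.minAreaRect(w))
b=cv2.boxPoints(cv2.minAreaRect(w));e=[b[1]-b[0],b[2]-b[1]];l=max(e,key=np.linalg.norm);print('bar yaw from y',-np.arctan(l[0]/l[1]))
go([*cv2.minAreaRect(w)[0],.102],2.423)
E
python3 w.py w2.png
```

```text
pred [338 169]
((339.0, 168.0), (58.0, 16.0), 90.0)
((0.48096710443496704, -0.07726063579320908), (0.015181434340775013, 0.05616804212331772), 49.21242904663086)
bar yaw from y 0.8589188
pos [ 0.4816 -0.1048  0.243 ] rpy [-3.1404 -0.0021  2.419 ] q6 -1.177265767123646 d [0.0184 0.0203 0.1411] turn -0.004029348867307547 t 13.0167
```

View pics/w2.png

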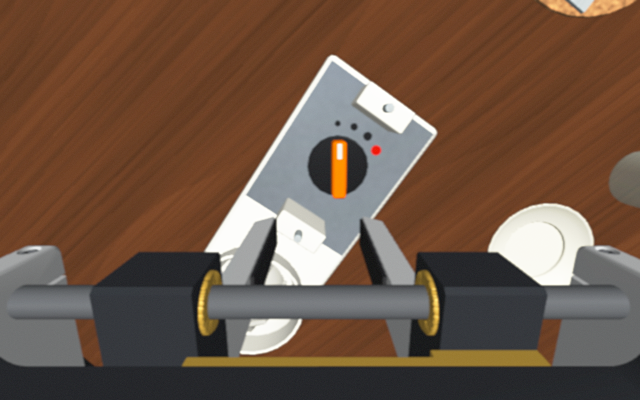

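The bar is at (339,168) with its pointer up, aligned with the tool. Centring over it first, then a second wrist view to check its height.

To row units: 0.015 m / 0.8 = 0.0188, 0.0068 m / 0.8 = 0.0085, -0.01 rad / 6.2832 = -0.0016.

Emit:
tcp_steps(
  offsets=[0.05, 0.0075, 0.0085, 0.0188, -0.0016, 0.05, 0.0075, 0.0085, 0.0188, 0, 0.05, 0.0075, 0.0085, 0.0188, 0, 0.05, 0, 0, 0, 0, 0.05, 0, 0, 0, 0],
)

```text
time: 13.43
tool_pos: [0.4814, -0.0771, 0.1983]
ee_rot: [-3.14, -0.002, 2.432]
wrist_force: [-0.3, -0.6, 0.9]
width: 0.05
finger_force: 0.0
```

```bash
cp h.py h2.py; python3 w.py w3.png; python3 - <<'E'
from h import *
s=snap('wrist');a=snap('scene')
print(tri([(s,*proj(s,[.481,-.0773,.108])),(a,213,240)]))
E
```

```text
pred [317 199]
((317.5, 197.5), (67.0, 17.0), 90.0)
((0.4807697534561157, -0.07655645906925201), (0.01442784909158945, 0.05764826014637947), 49.41828918457031)
bar yaw from y 0.8625117
pos [ 0.4821 -0.0775  0.1994] rpy [-3.141   0.      2.4316] q6 -1.1360786126104505 d [ 0.0016 -0.0001  0.0974] turn 0.008570740579162628 t 13.4833
[ 0.48560979 -0.07954766  0.08820344]
```

Both wrist views agree at z = 0.108 for the bar top. Descend and grip.

To row units: 0.02 m / 0.8 = 0.025, 0.015 m / 0.8 = 0.0188.

Emit:
tcp_steps(
  offsets=[0.05, 0.0013, 0, 0.025, 0, 0.05, 0, 0, 0.025, 0, 0.05, 0, 0, 0.025, 0, 0.05, 0, 0, 0.0188, 0, 0.05, 0, 0, 0.0125, 0, 0.05, 0, 0, 0.0075, 0, 0.05, 0, 0, 0.005, 0, 0.05, 0, 0, 0, 0, 0.05, 0, 0, 0, 0, 0, 0, 0, 0, 0, 0, 0, 0, 0, 0, 0, 0, 0, 0, 0, 0, 0, 0, 0, 0, 0, 0, 0, 0, 0, 0, 0, 0, 0, 0, 0, 0, 0, 0, 0],
)

```text
time: 14.92
tool_pos: [0.4808, -0.0775, 0.1044]
ee_rot: [-3.139, 0.0, 2.432]
wrist_force: [-3.6, -2.9, 1.6]
width: 0.0137
finger_force: 30.0
```

To row units: 0.08 rad / 6.2832 = 0.0127.

Emit:
tcp_steps(
  offsets=[0, 0, 0, 0, 0.0127, 0, 0, 0, 0, 0.0127, 0, 0, 0, 0, 0.0127, 0, 0, 0, 0, 0.0127, 0, 0, 0, 0, 0.0127, 0, 0, 0, 0, 0.0127, 0, 0, 0, 0, 0.0127, 0, 0, 0, 0, 0.0127, 0, 0, 0, 0, 0],
)

```text
time: 15.67
tool_pos: [0.4815, -0.077, 0.1044]
ee_rot: [-3.142, 0.001, 1.791]
wrist_force: [-0.4, -2.3, 1.0]
width: 0.0138
finger_force: 30.0
```

Emit:
tcp_steps(
  offsets=[0, 0, 0, 0, 0.0127, 0, 0, 0, 0, 0.0127, 0, 0, 0, 0, 0.0127, 0, 0, 0, 0, 0.0127, 0, 0, 0, 0, 0.0127, 0, 0, 0, 0, 0.0127, 0, 0, 0, 0, 0.0127, 0, 0, 0, 0, 0.0064, 0, 0, 0, 0, 0, 0, 0, 0, 0, 0, 0, 0, 0, 0, 0],
)

```text
time: 16.58
tool_pos: [0.4823, -0.0771, 0.1045]
ee_rot: [3.139, 0.0, 1.194]
wrist_force: [3.4, -2.9, -1.1]
width: 0.0137
finger_force: 30.0
```

```bash
python3 -c "
from h import *
go([.481,-.077,.102]);print(robot.get_obs()['wrist_torque']);w=snap('wrist')['color'];s=snap('scene')['color']
o=np.zeros((400,800,3),np.uint8);o[:,:400]=w[:,120:520];o[:,400:]=cv2.resize(s[190:300,150:260],(400,400));cv2.imwrite('pics/f.png',o)"
```

```text
pos [ 0.48228409 -0.07709373  0.10446138] rpy [3.13927052e+00 2.39819964e-04 1.19412005e+00] q6 0.1024066996729384 d [-0.00038458 -0.00123426  0.00245861] turn None t 16.5833
[-0.61061287 -0.53110728  0.14458351]
```

View pics/f.png

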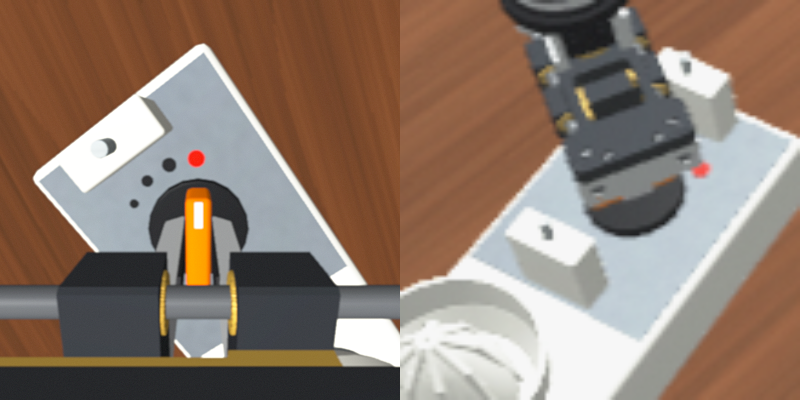

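In the wrist crop the pointer at (198,215) is in line with the red third-notch mark at (196,158). I'll hold a little longer, then hand in.

Emit:
tcp_steps(
  offsets=[0, 0, 0, 0, 0, 0, 0, 0, 0, 0, 0, 0, 0, 0, 0, 0, 0, 0, 0, 0, 0, 0, 0, 0, 0, 0, 0, 0, 0, 0, 0, 0, 0, 0, 0, 0, 0, 0, 0, 0, 0, 0, 0, 0, 0, 0, 0, 0, 0, 0],
)

```text
time: 17.52
tool_pos: [0.4823, -0.0771, 0.1045]
ee_rot: [3.139, 0.0, 1.193]
wrist_force: [3.0, -3.1, -2.2]
width: 0.0138
finger_force: 30.0
```

```bash
python3 -c "
from bench import robot
print(robot.close_job())"
```

```text
the job is handed in; nothing more can be done
None
```

I handed the job in at 17.5 s with the plate set down flat in the middle of the mat and the fingers holding the dial on its third notch; hand-in printed no verdict, so I can't confirm a pass.

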